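# Home the encoder measuring wheel and set its reference

### The job

On the encoder rig, stroke the top of the free-turning rubber wheel with a fingertip, pressing lightly (always under 15 N, and never gripping it), until the rectangular index flag that starts hidden between the cheek plates stands at the very top, in line with the sensor barrel. Let go so that the wheel rests there, and only then press the push button on the operator box fully down and release it, leaving the wheel as set. Do not disturb the other things on the bench.

Things in the scene. Friction and masses are not known exactly. Their poses are not given: they have to be found in the camera images.
- rig: Fixed encoder rig. Origin: underside centre of its aluminium base plate (120 x 170 x 12 mm), on the table. x: along the wheel's axle, level; y: level, in the wheel's plane; z: up. Two grey cheek plates (6 mm thick, 150 mm along y, inner faces 42 mm apart, tops 110 mm above the table) hide the lower half of the wheel.
- sensor (a point): Front end of a 12 mm steel sensor barrel that lies along the rig's x on its -x side, on a post 30 mm wide whose top is 147 mm above the table. This point is 22 mm from the wheel's mid-plane, at y = 0 of the rig, 147 mm above the table: it looks at the place of the flag when the flag is at the top.
- wheel: Wheel with a black rubber tyre, about 130 mm diameter, 24 mm wide. Origin: on the axle in the wheel's mid-plane, at x = y = 0 of the rig, 105 mm above the table unpressed. Turns about the rig's x, either way, without end, with slight drag (0.06 N m), so it stays where it is left. Its z axis points from axle to flag. Dragging a finger along the rig's y on the top takes the rim along.
- tyre_top (a point): Nominal highest point of the tyre, 170 mm above the table. The tyre runs out of true: it truly lies 61 to 69 mm from the axle, changing round the rim, so its top is at 166 to 174 mm and must be found by feel. The axle is sprung: beyond about 3 N of downward push the whole wheel sinks 1 mm per 6 N more (stop at 7 mm).
- flag (a point): Centre of the index flag: a rectangular bare-metal plate, 12 mm wide by 22 mm radially, on both faces of the wheel (34 mm through), 42 mm from the axle. At the top it is 147 mm above the table at y = 0 of the rig. It starts in the lower half, hidden by the cheeks. The four small round bolt heads on the wheel's faces are not the mark.
- panel: Fixed grey operator box, 90 x 110 x 45 mm (x, y, z). Origin: centre of its underside, on the table. On its top a black round push button and two small glass lamps.
- button_top (a point): Centre of the top face of the push button's cap (32 mm diameter), z up.
- button (a joint): Travel of the button in m: 0 up, 0.006 fully down; a spring needs about 5 N at full travel and lifts it again. It counts as pressed beyond 0.004.
- screwdriver: Bystander: loose 180 mm screwdriver lying along its x. Origin: underside centre.
- supply: Bystander: loose power supply module, 75 x 36 x 90 mm, standing. Origin: underside centre.
- relay: Bystander: loose white relay module, 90 x 24 x 70 mm, standing. Origin: underside centre.
- mouse: Bystander: loose round black computer mouse, 64 mm across, 34 mm high. Origin: underside centre.
- mug: Bystander: loose white mug, 80 mm across, 90 mm high. Origin: underside centre.
- bottle: Bystander: loose glass bottle, 62 mm across, 200 mm high. Origin: underside centre.
Things that resemble listed ones, but are neither listed nor needed, are in the scene too. What is shaped like the panel but yellow is not meant.

How it is judged:
On the way, in this order (a step that is already met when the one before it is completed fails the run):
1. the flag stands at the top (within 5 mm sideways), the wheel still and let go (y of flag in the frame of rig between -0.005 and 0.005 m and z of flag in the frame of rig above 0.13 m and angular speed of wheel below 0.05 rad/s and contact force between each of the arm, the fingers and wheel below 0.1 N), for 0.3 s.
2. the button is pressed with the flag still at the top (y of flag in the frame of rig between -0.005 and 0.005 m and z of flag in the frame of rig above 0.13 m and value of joint button above 0.004 m), for 0.05 s.
At the end, for the whole second after the job is handed in: The centre of the flag is at the top of the wheel, within 5 mm to either side of the vertical through the axle, the wheel is at rest and untouched, and the button has been pressed (beyond 4 mm) and is up again (all of step 1 and value of joint button below 0.002 m).
It fails at once if the wheel is pressed or gripped with more than 15 N (contact force between any of the fingers, the arm and wheel above 15 N).
It fails at once if the button is pressed while the flag is not at the top (value of joint button above 0.004 m and not (y of flag in the frame of rig between -0.005 and 0.005 m and z of flag in the frame of rig above 0.13 m)).
It fails at once if a bystander is shifted by more than 20 mm (distance of any of screwdriver, supply, relay, mouse, mug, bottle from where it was at the start of the episode above 0.02 m).
It also fails if it takes over 72 s, if anything falls off the work surface, if the arm or the gripper's body presses on something with over 40 N, if the wrist force passes 120 N, or if a joint passes its speed limit or range.

### The arm

A 6-joint arm with a two-finger parallel gripper is mounted at the origin on the work surface. World frame = base frame: x ahead of the robot, y to its left, z up, the work surface at z = 0. Lengths are in m, angles in rad, forces in N, time in s.
With the tool pointing down it reaches from about 0.35 to 0.925 m from the base axis. Payload 6.4 kg.
Tool frame: the origin (TCP) lies at the very end of the fingers, on their centre line; the grasp point (between the pads) lies 19 mm behind it; z points along the fingers, y is the line along which they close (so a half turn about z gives the same grasp; the last joint's range is limited). The gripper opens to 94 mm and grips with 3 to 60 N. Pads are 16 mm wide; open, the fingers measure 119 mm over their backs; the gripper's body (75 mm by 177 mm) begins 78 mm behind the grasp point.
Start: joints at [-1.291, 0.245, 1.558, -0, 1.339, -0.174], TCP at [0.285, -0.584, 0.205] pointing down, gripper open.
Joint ranges: [-3.13, 3.13], [-1.02, 2.26], [0.13, 2.54], [-0.95, 4.09], [0.21, 2.88], [-2.74, 2.74]. Speed limits (rad/s): [2.57, 2.57, 3.14, 3.14, 3.14, 3.14].

### API

Orientations are given as a rotation vector (axis times angle).
In Python, from rig import robot, optics, hand_in gives the robot as it stands. The module is installed in compiled form; this text tells all that it offers.
- The arm moves only by the tool play_rows, never from a script. Its argument "series" is a list of rows, each an object with "linear": the shift along the tool's x, y, z in cm, a list of three; "rot": the turn, a rotation vector about the tool's x, y, z in rad, a list of three. A call has 1 to 5 rows; each row is the pose to reach, as a shift and turn from the pose commanded when the call began, along the tool's axes at that moment; what a row does not reach only later rows make up. A row lasts 1/10 s, in which the tool goes at most 50 mm and 8.59 degrees, less where a joint would pass 70% of its speed; a pose out of reach is approached as far as the arm can. A call with a gripper value outside its range is refused whole. "grip" is the opening, from -1 (shut) to 1 (fully open), set as the call begins (left out, the last holds). The fingers move at their own pace and stop on an object; "squeeze" is the grip in N (left out, the last holds). Time passes only in rows, so rows that repeat a pose let the fingers close. It gives the time, the measured TCP pose, the force, the opening and the grip force at its end, in the units of the state.
- robot.sense(): the state, without advancing time (a new reading comes with each control period).
- optics.camera(name): name is "scene" or "top" or "wrist"; returns a dict with "frame" (384x512x3 uint8, red, green, blue), "camera_matrix" (3x3 intrinsics, pixels), "extrinsics" (4x4, takes a point from world to camera coordinates). Camera axes: x right, y down, z forward; pixel columns grow to the right and rows downward; lengths in m; the calibration is good to about 2 mm. A picture is of the moment at which its call begins. There is no depth.
- hand_in(): hands the job in; it is judged then, once.
Trained networks look in a picture, given as the dict that the camera call returned (one of the last four; its "shot" number tells which), for a name from the list of things; names that differ only in an ending like _2 or _b are one class to them, and where a whole thing is asked for, a point or a joint stands for the part that bears it (a point fixed in the world has none). Each returns a list of dicts, best first, with "conf" (0 to 1); they miss things now and then, are a little off and sometimes report something else, mostly with a low value. They report only what shows in the picture. A call takes as long as a camera call. They do not tell look-alikes from the thing itself.
- optics.find_in(picture, thing): "rect" ([left, top, right, bottom] in pixels, round what is visible of it).
- optics.masks_of(picture, thing): "mask" (384x512 bool, what is visible of it) and "rect" ([left, top, right, bottom] in pixels, round what is visible of it).
The state is a dict: "time": time; "joint_pos": joint angles; "dq": joint speeds; "joint_torque": joint torques, N m; "ee_pos": TCP position; "eef_rot": TCP orientation; "ft_force": force on the tool from outside, world axes, zero at the start; "ft_torque": the same for the moment, N m; "finger_gap": finger opening in m; "finger_force": force on a finger pad.
Only numpy, scipy, OpenCV 4.12 (cv2) and the standard library are available. Lean on these libraries where they do the work, as an engineer would, in place of code of your own. Each camera call takes 0.05 s, during which the arm holds its last target. There are 200 camera calls.

## Working session

There is one attempt and no reset: what is moved stays moved. The work goes in short steps, Python scripts to look and compute and a tool call to move; the robot and the scene stay as the last step left them, time stands still between calls to the robot, and variables do not carry over. Pictures are saved under pics/ and viewed, at most 10 in all, crops included, and the job is handed in when it is done.

Besides the shell and the picture viewer there is one more tool, called after "Call:" in YAML: its name, and indented under it one key for each argument. play_rows: Moves the arm, as the interface text tells. Its arguments: {"type":"object","properties":{"series":{"type":"array","items":{"type":"object","properties":{"linear":{"type":"array","items":{"type":"number"}},"rot":{"type":"array","items":{"type":"number"}}}}},"grip":{"type":"number"},"squeeze":{"type":"number"}},"required":["series"]}

```bash
mkdir -p pics
cat > h.py <<'E'
from rig import robot, optics, hand_in
import numpy as np, cv2
from scipy.spatial.transform import Rotation as R
def shot(n,f=None):
    c=optics.camera(n)
    if f: cv2.imwrite('pics/'+f,c['frame'][:,:,::-1])
    return c
def pix(c,p):
    q=c['extrinsics']@np.r_[p,1]; u=c['camera_matrix']@q[:3]; return u[:2]/u[2]
def onz(c,uv,z):
    E=c['extrinsics']; d=E[:3,:3].T@np.linalg.inv(c['camera_matrix'])@np.r_[uv,1]; o=-E[:3,:3].T@E[:3,3]
    return o+d*(z-o[2])/d[2]
E
python3 - <<'E'
from h import *
s=robot.sense(); print({k:np.round(v,3) for k,v in s.items()})
im=[]
for n in['scene','top']:
    c=shot(n); im.append(c['frame']); 
    E_=c['extrinsics']; print(n,np.round(-E_[:3,:3].T@E_[:3,3],3),np.round(E_[2,:3],2),c['camera_matrix'][0,0])
    for t in['rig','wheel','flag','panel','button','sensor','mug','bottle','relay','supply','mouse','screwdriver']:
        try: print(t,[(np.round(d['rect']).astype(int).tolist(),round(d['conf'],2)) for d in optics.find_in(c,t)])
        except Exception as e: print(t,e)
cv2.imwrite('pics/a.png',im[0][:,:,::-1]);cv2.imwrite('pics/b.png',im[1][:,:,::-1])
E
```

```text
{'time': np.float64(0.0), 'joint_pos': array([-1.291,  0.246,  1.559, -0.   ,  1.339, -0.174]), 'dq': array([-0.   , -0.   ,  0.001, -0.002,  0.001, -0.   ]), 'joint_torque': array([-0.0000e+00, -4.1583e+01, -3.1461e+01,  6.8000e-02,  3.3000e-02,
       -0.0000e+00]), 'ee_pos': array([ 0.285, -0.584,  0.204]), 'eef_rot': array([-3.059, -0.706,  0.   ]), 'ft_force': array([ 0.907, -0.128, -1.069]), 'ft_torque': array([0.007, 0.031, 0.064]), 'finger_force': np.float64(0.0), 'finger_gap': np.float64(0.094)}
scene [ 1.034 -0.532  0.992] [-0.44  0.47 -0.77] 418.0460842108431
rig [([172, 194, 247, 275], 0.57), ([280, 164, 288, 174], 0.27)]
wheel [([179, 199, 225, 238], 0.82)]
flag [([178, 199, 229, 240], 0.74)]
panel [([236, 125, 280, 161], 0.95), ([268, 157, 313, 196], 0.72)]
button [([279, 165, 290, 173], 0.53), ([255, 134, 257, 143], 0.47), ([172, 191, 245, 274], 0.28)]
sensor [([172, 191, 248, 273], 0.65)]
mug [([106, 309, 160, 359], 0.66)]
bottle [([352, 109, 380, 165], 0.88)]
relay [([302, 113, 329, 139], 0.97), ([174, 193, 244, 271], 0.36)]
supply [([284, 209, 315, 250], 0.9)]
mouse [([108, 266, 130, 291], 0.8), ([352, 108, 378, 165], 0.48)]
screwdriver [([216, 174, 254, 210], 0.68)]
top [ 0.317 -0.007  1.829] [ 0.14 -0.   -0.99] 499.3657553500034
rig [([272, 193, 326, 230], 0.82)]
wheel [([283, 202, 323, 221], 0.89)]
flag [([283, 200, 316, 221], 0.91)]
panel [([181, 238, 216, 266], 0.8), ([193, 192, 227, 221], 0.61)]
button []
sensor [([275, 192, 322, 232], 0.76)]
mug [([365, 173, 396, 200], 0.83), ([140, 219, 150, 244], 0.37)]
bottle [([126, 163, 154, 186], 0.72), ([271, 195, 323, 234], 0.37)]
relay [([138, 218, 152, 242], 0.61)]
supply [([247, 154, 257, 180], 0.76)]
mouse [([350, 230, 368, 245], 0.7)]
screwdriver [([247, 219, 254, 254], 0.57), ([208, 201, 216, 209], 0.19)]
```

Run:
```python
import cv2
a=cv2.imread('pics/a.png')[90:365,90:390]; cv2.imwrite('pics/a2.png',cv2.resize(a,None,fx=2.1,fy=2.1,interpolation=2))
b=cv2.imread('pics/b.png')[140:280,110:410]; cv2.imwrite('pics/b2.png',cv2.resize(b,None,fx=2.6,fy=2.6,interpolation=2))
```

```text
(no output)
```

View pics/a2.png

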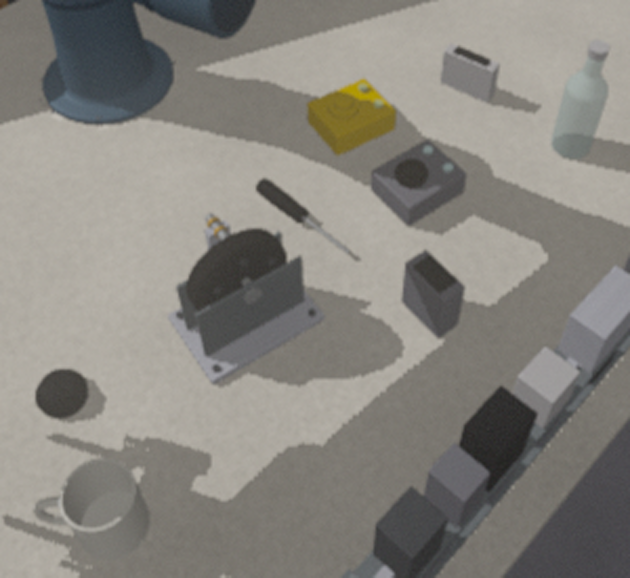

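View pics/b2.png

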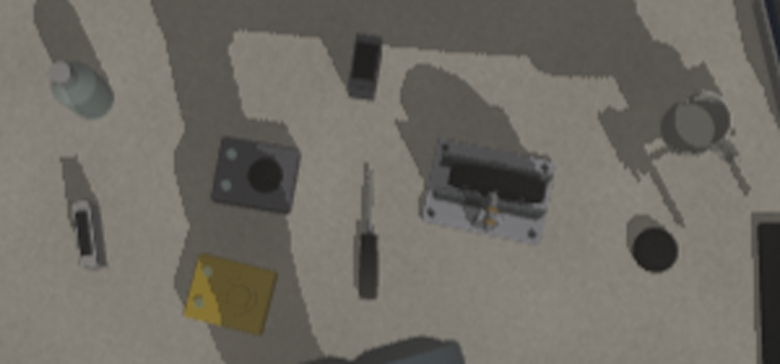

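The scene shows the rig with its sensor on the robot's side. The grey panel (top image, ≈(208,207) px) is the real one, and the yellow box is the decoy. The screwdriver lies between the panel and the rig.

Run:
```python
from h import *
c=shot('top')
P=[onz(c,(110+u/2.6,140+v/2.6),0.012) for u,v in[(435,140),(552,157),(540,242),(424,222)]]
print(np.round(P,3),np.mean(P,0))
print('btn',onz(c,(110+265/2.6,140+175/2.6),0.055))
s=robot.sense();Rm=R.from_rotvec(s['eef_rot']).as_matrix();print(Rm.round(3))
w=shot('wrist','w.png');E_=w['extrinsics'];o=-E_[:3,:3].T@E_[:3,3]
print('cam in tool',Rm.T@(o-s['ee_pos']),(E_[:3,:3]@Rm).round(2),w['camera_matrix'][0,0])
ax=np.mean(P,0)
```

```text
[[ 0.582 -0.086  0.012]
 [ 0.558 -0.251  0.012]
 [ 0.438 -0.233  0.012]
 [ 0.466 -0.071  0.012]] [ 0.51114375 -0.16028938  0.012     ]
btn [0.52633531 0.14953994 0.055     ]
[[ 0.899  0.438 -0.   ]
 [ 0.438 -0.899  0.   ]
 [ 0.    -0.    -1.   ]]
cam in tool [ 6.80681199e-02 -7.46713471e-05 -1.77847523e-01] [[-0.    1.    0.  ]
 [-0.97 -0.   -0.23]
 [-0.23 -0.    0.97]] 267.82984838368856
```

Call:
play_rows:
  series:
    - {"linear": [17.8, -11.6, -7.6], "rot": [0, 0, -0.48]}
    - {"linear": [17.8, -11.6, -7.6], "rot": [0, 0, -0.48]}
    - {"linear": [17.8, -11.6, -7.6], "rot": [0, 0, -0.48]}
    - {"linear": [17.8, -11.6, -7.6], "rot": [0, 0, -0.48]}
    - {"linear": [17.8, -11.6, -7.6], "rot": [0, 0, -0.48]}
  grip: -1

```text
time: 1.9
ee_pos: [0.3958, -0.3996, 0.2836]
eef_rot: [2.801, 1.417, 0.001]
ft_force: [0.7, 0.2, 0.0]
finger_gap: 0.0576
finger_force: 0.0
```

```bash
cat >> h.py <<'E'
def to(p,yaw):  # remaining tool move to world point p (tool down, tool x at heading yaw)
    s=robot.sense();Q=R.from_rotvec(s['eef_rot']);c,n=np.cos(yaw),np.sin(yaw)
    G=R.from_matrix([[c,n,0],[n,-c,0],[0,0,-1]])
    print('t',round(float(s['time']),2),'at',np.round(s['ee_pos'],4),'F',np.round(s['ft_force'],2),'lin cm',np.round(100*Q.inv().apply(np.array(p)-s['ee_pos']),2),'rot',np.round((Q.inv()*G).as_rotvec(),3))
E
python3 -c "
from h import *
to((.502,-.219,.28),np.radians(81))"
```

```text
t 1.9 at [ 0.3958 -0.3996  0.2836] F [0.65 0.2  0.01] lin cm [20.84 -2.15  0.34] rot [ 0.003  0.001 -0.477]
```

Call:
play_rows:
  series:
    - {"linear": [20.8, -2.1, 0.3], "rot": [0, 0, -0.477]}
    - {"linear": [20.8, -2.1, 0.3], "rot": [0, 0, -0.477]}
    - {"linear": [20.8, -2.1, 0.3], "rot": [0, 0, -0.477]}
    - {"linear": [20.8, -2.1, 0.3], "rot": [0, 0, -0.477]}
    - {"linear": [20.8, -2.1, 0.3], "rot": [0, 0, -0.477]}

```text
time: 2.4
ee_pos: [0.5025, -0.2184, 0.2786]
eef_rot: [-2.386, -2.044, -0.002]
ft_force: [0.1, -0.8, 0.0]
finger_gap: 0.0173
finger_force: 0.0
```

```bash
python3 -c "
from h import *
to((.502,-.219,.28),np.radians(81))
c=shot('wrist');np.savez('w1.npz',**c)
cv2.imwrite('pics/w1.png',cv2.resize(c['frame'][:,:,::-1],None,fx=1.5,fy=1.5,interpolation=2))"
```

```text
t 2.4 at [ 0.5025 -0.2184  0.2786] F [ 0.13 -0.82  0.02] lin cm [-0.07 -0.04 -0.14] rot [ 0.001 -0.001  0.003]
```

View pics/w1.png

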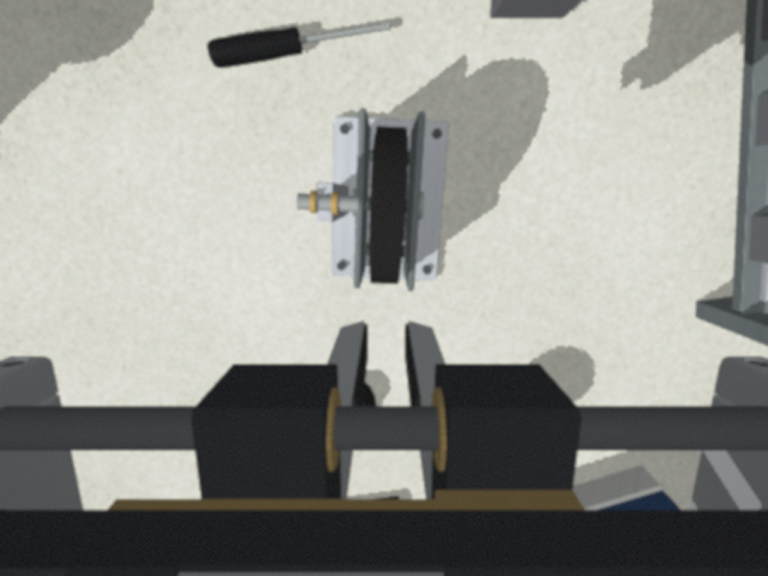

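The wrist picture shows the rig from above: plate corners ≈(333,117), (447,122), (438,280), (331,274) in the 1.5x image, wheel centre ≈(389,205), no flag visible yet. The fingers were still closing.

```bash
python3 -c "
from h import *
c=np.load('w1.npz')
P=np.array([onz(c,(u/1.5,v/1.5),.012) for u,v in[(333,117),(447,122),(438,280),(331,274)]]);print(P.round(4),P.mean(0))
d=P[0]+P[1]-P[2]-P[3];print('yhead',np.degrees(np.arctan2(d[1],d[0]))); e=P[1]+P[2]-P[0]-P[3];print('xhead',np.degrees(np.arctan2(e[1],e[0])))
Q=np.array([onz(c,(u/1.5,v/1.5),.110) for u,v in[(362,110),(420,113),(409,289),(358,286)]]);print(Q.round(4),Q.mean(0))
d=Q[0]+Q[1]-Q[2]-Q[3];print(np.degrees(np.arctan2(d[1],d[0])))
h=np.array([onz(c,(u/1.5,v/1.5),.012) for u,v in[(345,128),(437,133),(428,268),(342,265)]]);print(h.mean(0));d=h[0]+h[1]-h[2]-h[3];print(np.degrees(np.arctan2(d[1],d[0])))
print('sensor',onz(c,(345/1.5,203/1.5),.150))
to((0,0,0),1.4)
"
```

```text
[[ 0.4719 -0.0674  0.012 ]
 [ 0.5876 -0.0903  0.012 ]
 [ 0.5576 -0.2548  0.012 ]
 [ 0.4393 -0.2293  0.012 ]] [ 0.51410033 -0.16048365  0.012     ]
yhead 79.15033456976326
xhead -11.680691003200588
[[ 0.5049 -0.0844  0.11  ]
 [ 0.5506 -0.0938  0.11  ]
 [ 0.5214 -0.2362  0.11  ]
 [ 0.4772 -0.2265  0.11  ]] [ 0.51353423 -0.16021081  0.11      ]
78.69165418922417
[ 0.51497065 -0.15993272  0.012     ]
78.61740955169432
sensor [ 0.48257768 -0.15373488  0.15      ]
t 2.45 at [ 0.5022 -0.2193  0.2785] F [ 0.08  0.38 -0.06] lin cm [ 13.87 -53.02  27.84] rot [ 0.    -0.     0.015]
```

```bash
python3 -c "
from h import *
to((.514,-.160,.180),np.radians(78.8))
"
```

```text
t 2.45 at [ 0.5022 -0.2193  0.2785] F [ 0.08  0.38 -0.06] lin cm [6.04 0.24 9.86] rot [ 0.   -0.    0.04]
```

Call:
play_rows:
  series:
    - {"linear": [4, 0.2, 5], "rot": [0, 0, 0.04]}
    - {"linear": [6.05, 0.25, 8.5], "rot": [0, 0, 0.04]}
    - {"linear": [6.05, 0.25, 9.86], "rot": [0, 0, 0.04]}
    - {"linear": [6.05, 0.25, 9.86], "rot": [0, 0, 0.04]}

```text
time: 2.85
ee_pos: [0.5107, -0.1625, 0.1764]
eef_rot: [-2.428, -1.984, 0.004]
ft_force: [1.1, 0.2, 0.7]
finger_gap: 0.0002
finger_force: 0.0
```

Call:
play_rows:
  series:
    - {"linear": [0, 0, 0.2]}
    - {"linear": [0, 0, 0.4]}
    - {"linear": [0, 0, 0.5]}
    - {"linear": [0, 0, 0.5]}

```text
validation failed for argument at $.se...
```

Call:
play_rows:
  series:
    - {"linear": [0, 0, 0.1], "rot": [0, 0, 0]}
    - {"linear": [0, 0, 0.2], "rot": [0, 0, 0]}
    - {"linear": [0, 0, 0.3], "rot": [0, 0, 0]}
    - {"linear": [0, 0, 0.3], "rot": [0, 0, 0]}

```text
time: 3.25
ee_pos: [0.5134, -0.1637, 0.1778]
eef_rot: [2.432, 1.987, 0.001]
ft_force: [-0.3, 0.4, -0.9]
finger_gap: 0.0006
finger_force: 0.0
```

```bash
python3 -c "
from h import *
to((.514,-.160,.170),np.radians(78.8))
"
```

```text
t 3.25 at [ 0.5134 -0.1637  0.1778] F [-0.27  0.35 -0.92] lin cm [ 0.37 -0.02  0.78] rot [ 0.002  0.001 -0.005]
```

Call:
play_rows:
  series:
    - {"linear": [0.3, 0, 0.1], "rot": [0, 0, 0]}
    - {"linear": [0.3, 0, 0.2], "rot": [0, 0, 0]}
    - {"linear": [0.3, 0, 0.3], "rot": [0, 0, 0]}
    - {"linear": [0.3, 0, 0.3], "rot": [0, 0, 0]}

```text
time: 3.65
ee_pos: [0.5135, -0.1598, 0.1736]
eef_rot: [-2.432, -1.989, 0.0]
ft_force: [-0.8, -0.2, -0.0]
finger_gap: 0.0005
finger_force: 0.0
```

Call:
play_rows:
  series:
    - {"linear": [0, 0, 0.1], "rot": [0, 0, 0]}
    - {"linear": [0, 0, 0.1], "rot": [0, 0, 0]}

```text
time: 3.85
ee_pos: [0.5135, -0.1599, 0.1727]
eef_rot: [-2.432, -1.988, 0.0]
ft_force: [0.6, 0.5, 0.5]
finger_gap: 0.0005
finger_force: 0.0
```

Call:
play_rows:
  series:
    - {"linear": [0, 0, 0.1], "rot": [0, 0, 0]}
    - {"linear": [0, 0, 0.1], "rot": [0, 0, 0]}

```text
time: 4.05
ee_pos: [0.5136, -0.1599, 0.1717]
eef_rot: [-2.432, -1.988, 0.0]
ft_force: [-0.4, 0.6, -0.1]
finger_gap: 0.0006
finger_force: 0.0
```

Call:
play_rows:
  series:
    - {"linear": [0, 0, 0.1], "rot": [0, 0, 0]}
    - {"linear": [0, 0, 0.1], "rot": [0, 0, 0]}

```text
time: 4.25
ee_pos: [0.5138, -0.16, 0.1712]
eef_rot: [2.432, 1.988, 0.0]
ft_force: [-0.2, 0.0, 2.3]
finger_gap: 0.0004
finger_force: 1.1
```

Call:
play_rows:
  series:
    - {"linear": [0, 0, 0.08], "rot": [0, 0, 0]}
    - {"linear": [0, 0, 0.08], "rot": [0, 0, 0]}

```text
time: 4.45
ee_pos: [0.514, -0.1602, 0.1709]
eef_rot: [2.431, 1.988, 0.001]
ft_force: [-1.2, -0.2, 5.7]
finger_gap: 0.0002
finger_force: 2.7
```

Call:
play_rows:
  series:
    - {"linear": [0.7, 0, 0], "rot": [0, 0, 0]}
    - {"linear": [1.4, 0, 0.03], "rot": [0, 0, 0]}
    - {"linear": [2.1, 0, 0.13], "rot": [0, 0, 0]}

```text
time: 4.75
ee_pos: [0.5182, -0.1396, 0.1697]
eef_rot: [2.431, 1.987, 0.0]
ft_force: [-1.0, -0.3, 4.6]
finger_gap: 0.0002
finger_force: 2.2
```

Call:
play_rows:
  series:
    - {"linear": [0.7, 0, 0.18], "rot": [0, 0, 0]}
    - {"linear": [0.7, 0, 0.18], "rot": [0, 0, 0]}

```text
time: 4.95
ee_pos: [0.5196, -0.1315, 0.1671]
eef_rot: [-2.431, -1.99, -0.002]
ft_force: [0.4, 2.9, 5.5]
finger_gap: -0.0002
finger_force: 3.0
```

```bash
python3 -c "
from h import *
c=shot('scene');cv2.imwrite('pics/s1.png',cv2.resize(c['frame'][185:285,160:260,::-1],None,fx=6,fy=6,interpolation=2))"
```

```text
(no output)
```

View pics/s1.png

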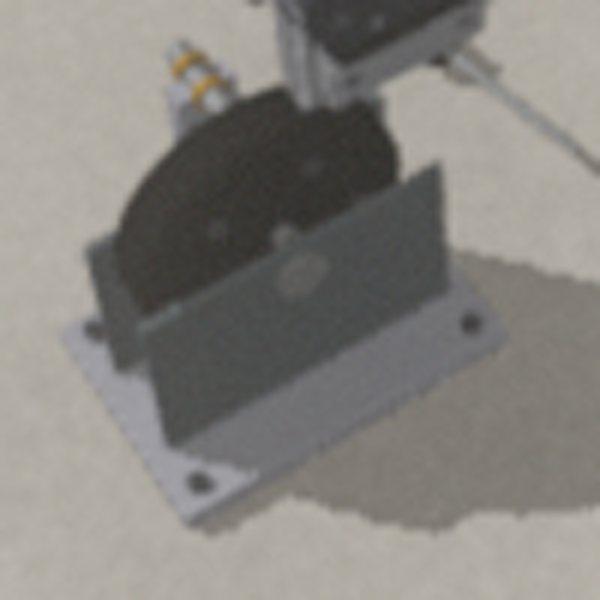

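A light patch is emerging at (172,308), on the −y side just above the cheek. It is probably the flag, so I'll continue stroking toward +y.

Call:
play_rows:
  series:
    - {"linear": [0, 0, -1.2], "rot": [0, 0, 0]}
    - {"linear": [-4, 0, -1.2], "rot": [0, 0, 0]}
    - {"linear": [-5.6, 0, -1.2], "rot": [0, 0, 0]}
    - {"linear": [-5.6, 0, -0.5], "rot": [0, 0, 0]}
    - {"linear": [-5.6, 0, -0.4], "rot": [0, 0, 0]}

```text
time: 5.5
ee_pos: [0.5077, -0.1875, 0.1701]
eef_rot: [-2.433, -1.987, 0.001]
ft_force: [-0.2, -2.2, 4.1]
finger_gap: 0.0004
finger_force: 2.3
```

Call:
play_rows:
  series:
    - {"linear": [0, 0, 0.05], "rot": [0, 0, 0]}
    - {"linear": [0, 0, 0.1], "rot": [0, 0, 0]}

```text
time: 5.7
ee_pos: [0.5082, -0.187, 0.1703]
eef_rot: [2.431, 1.989, -0.001]
ft_force: [-1.1, -1.6, 4.1]
finger_gap: 0.0002
finger_force: 2.2
```

Call:
play_rows:
  series:
    - {"linear": [0, 0, 0.05], "rot": [0, 0, 0]}
    - {"linear": [0, 0, 0.1], "rot": [0, 0, 0]}

```text
time: 5.9
ee_pos: [0.5083, -0.1872, 0.1697]
eef_rot: [2.431, 1.989, -0.0]
ft_force: [-2.3, -1.1, 5.4]
finger_gap: 0.0001
finger_force: 3.3
```

Call:
play_rows:
  series:
    - {"linear": [0.7, 0, -0.18], "rot": [0, 0, 0]}
    - {"linear": [1.4, 0, -0.28], "rot": [0, 0, 0]}
    - {"linear": [2.1, 0, -0.31], "rot": [0, 0, 0]}

```text
time: 6.2
ee_pos: [0.5125, -0.1664, 0.1729]
eef_rot: [2.431, 1.989, 0.0]
ft_force: [-1.7, -1.7, 6.1]
finger_gap: 0.0005
finger_force: 3.0
```

Call:
play_rows:
  series:
    - {"linear": [0.7, 0, 0], "rot": [0, 0, 0]}
    - {"linear": [1.2, 0, 0], "rot": [0, 0, 0]}

```text
time: 6.4
ee_pos: [0.515, -0.1544, 0.173]
eef_rot: [2.431, 1.989, 0.0]
ft_force: [-2.2, -0.0, 7.6]
finger_gap: 0.0005
finger_force: 3.2
```

Call:
play_rows:
  series:
    - {"linear": [0.7, 0, 0.0], "rot": [0, 0, 0]}
    - {"linear": [1.4, 0, 0.08], "rot": [0, 0, 0]}
    - {"linear": [2.1, 0, 0.24], "rot": [0, 0, 0]}
    - {"linear": [2.3, 0, 0.3], "rot": [0, 0, 0]}

```text
time: 6.8
ee_pos: [0.5196, -0.1314, 0.1692]
eef_rot: [-2.431, -1.99, -0.002]
ft_force: [0.1, 1.1, 5.8]
finger_gap: 0.0008
finger_force: 2.8
```

```bash
python3 -c "
from h import *
c=shot('scene');cv2.imwrite('pics/s2.png',cv2.resize(c['frame'][185:285,160:260,::-1],None,fx=6,fy=6,interpolation=2))"
```

```text
(no output)
```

View pics/s2.png

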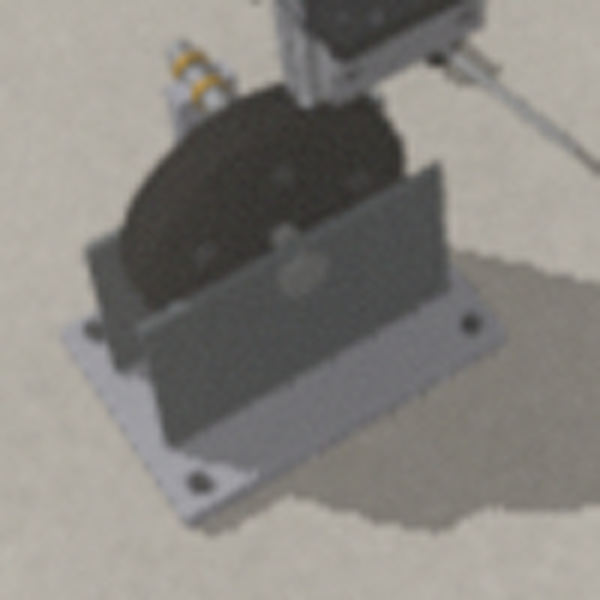

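The light patch didn't move, so it is the base plate and not the flag. The bolt heads did move, to (203,252), (283,172) and (357,180), so the stroking works. I'll keep going in the same direction.

Call:
play_rows:
  series:
    - {"linear": [0, 0, -1.4], "rot": [0, 0, 0]}
    - {"linear": [-4, 0, -1.4], "rot": [0, 0, 0]}
    - {"linear": [-5.6, 0, -1.4], "rot": [0, 0, 0]}
    - {"linear": [-5.6, 0, -0.6], "rot": [0, 0, 0]}
    - {"linear": [-5.6, 0, -0.5], "rot": [0, 0, 0]}

```text
time: 7.35
ee_pos: [0.5071, -0.1866, 0.1723]
eef_rot: [-2.431, -1.985, 0.001]
ft_force: [-0.2, -0.4, 0.1]
finger_gap: 0.0005
finger_force: 0.0
```

Call:
play_rows:
  series:
    - {"linear": [0, 0, 0.08], "rot": [0, 0, 0]}
    - {"linear": [0, 0, 0.16], "rot": [0, 0, 0]}
    - {"linear": [0, 0, 0.24], "rot": [0, 0, 0]}

```text
time: 7.65
ee_pos: [0.5082, -0.1868, 0.1716]
eef_rot: [-2.431, -1.99, -0.0]
ft_force: [-0.2, -0.4, -0.2]
finger_gap: 0.0005
finger_force: 0.0
```

```bash
cat >> h.py <<'E'
AX=np.array([.514,-.160,.105]);RX=np.array([.981,-.194,0]);RY=np.array([.194,.981,0])
def prof(c,side=17,lo=-90,hi=90,st=5,rads=(.034,.042,.050)):
    g=cv2.GaussianBlur(cv2.cvtColor(c['frame'],cv2.COLOR_RGB2GRAY),(3,3),0).astype(np.float32)
    out=[]
    for t in np.arange(lo,hi+1,st):
        a=np.radians(t);v=[]
        for r in rads:
            u=pix(c,AX+RX*side/1000+r*(np.sin(a)*RY+np.cos(a)*np.r_[0,0,1]))
            v.append(cv2.getRectSubPix(g,(1,1),(float(u[0]),float(u[1])))[0,0])
        out.append((int(t),int(np.mean(v))))
    return out
E
python3 -c "
from h import *
print(prof(shot('scene')));to((0,0,0),1.4)"
```

```text
[(-90, 62), (-85, 56), (-80, 55), (-75, 55), (-70, 56), (-65, 58), (-60, 58), (-55, 56), (-50, 53), (-45, 52), (-40, 52), (-35, 52), (-30, 51), (-25, 51), (-20, 52), (-15, 51), (-10, 51), (-5, 53), (0, 56), (5, 55), (10, 53), (15, 51), (20, 50), (25, 50), (30, 51), (35, 51), (40, 51), (45, 51), (50, 51), (55, 51), (60, 52), (65, 53), (70, 55), (75, 55), (80, 54), (85, 55), (90, 59)]
t 7.7 at [ 0.5082 -0.1868  0.1715] F [ 0.2  -0.44  0.02] lin cm [  8.25 -53.51  17.16] rot [-0.    -0.    -0.028]
```

Call:
play_rows:
  series:
    - {"linear": [0, 0, 0.08], "rot": [0, 0, 0]}
    - {"linear": [0, 0, 0.16], "rot": [0, 0, 0]}
    - {"linear": [0, 0, 0.16], "rot": [0, 0, 0]}

```text
time: 8.0
ee_pos: [0.5083, -0.1875, 0.1706]
eef_rot: [2.431, 1.988, 0.0]
ft_force: [-0.8, 1.0, 3.5]
finger_gap: 0.0006
finger_force: 1.2
```

Call:
play_rows:
  series:
    - {"linear": [0, 0, 0.08], "rot": [0, 0, 0]}
    - {"linear": [0, 0, 0.08], "rot": [0, 0, 0]}

```text
time: 8.2
ee_pos: [0.5084, -0.1879, 0.1701]
eef_rot: [2.431, 1.988, 0.0]
ft_force: [-1.1, -0.3, 4.4]
finger_gap: 0.001
finger_force: 2.5
```

Same height as last time; same stroke.

Call:
play_rows:
  series:
    - {"linear": [0.7, 0, -0.16], "rot": [0, 0, 0]}
    - {"linear": [1.4, 0, -0.26], "rot": [0, 0, 0]}
    - {"linear": [2.1, 0, -0.29], "rot": [0, 0, 0]}

```text
time: 8.5
ee_pos: [0.5126, -0.167, 0.1731]
eef_rot: [2.431, 1.987, -0.0]
ft_force: [-2.1, -0.5, 5.9]
finger_gap: 0.0005
finger_force: 2.6
```

Call:
play_rows:
  series:
    - {"linear": [0.7, 0, 0], "rot": [0, 0, 0]}
    - {"linear": [1.2, 0, 0], "rot": [0, 0, 0]}

```text
time: 8.7
ee_pos: [0.515, -0.1549, 0.1729]
eef_rot: [2.431, 1.988, 0.0]
ft_force: [-1.6, -0.7, 4.6]
finger_gap: 0.0002
finger_force: 2.4
```

Call:
play_rows:
  series:
    - {"linear": [0.7, 0, 0.03], "rot": [0, 0, 0]}
    - {"linear": [1.4, 0, 0.12], "rot": [0, 0, 0]}
    - {"linear": [2.1, 0, 0.28], "rot": [0, 0, 0]}
    - {"linear": [2.3, 0, 0.34], "rot": [0, 0, 0]}

```text
time: 9.1
ee_pos: [0.5196, -0.1316, 0.1688]
eef_rot: [2.431, 1.989, 0.001]
ft_force: [-0.2, 1.1, 4.8]
finger_gap: 0.0004
finger_force: 2.6
```

```bash
python3 -c "
from h import *
print(prof(shot('scene')))"
```

```text
[(-90, 98), (-85, 101), (-80, 97), (-75, 84), (-70, 69), (-65, 60), (-60, 57), (-55, 56), (-50, 56), (-45, 56), (-40, 56), (-35, 55), (-30, 56), (-25, 58), (-20, 60), (-15, 58), (-10, 54), (-5, 53), (0, 53), (5, 53), (10, 53), (15, 53), (20, 53), (25, 52), (30, 53), (35, 54), (40, 56), (45, 56), (50, 56), (55, 56), (60, 54), (65, 53), (70, 53), (75, 52), (80, 53), (85, 54), (90, 59)]
```

Call:
play_rows:
  series:
    - {"linear": [0, 0, -1.4], "rot": [0, 0, 0]}
    - {"linear": [-4, 0, -1.4], "rot": [0, 0, 0]}
    - {"linear": [-5.6, 0, -1.4], "rot": [0, 0, 0]}
    - {"linear": [-5.6, 0, -0.6], "rot": [0, 0, 0]}
    - {"linear": [-5.6, 0, -0.4], "rot": [0, 0, 0]}

```text
time: 9.65
ee_pos: [0.5072, -0.1867, 0.1711]
eef_rot: [-2.431, -1.985, 0.001]
ft_force: [0.6, -0.6, 0.7]
finger_gap: 0.0003
finger_force: 0.0
```

Call:
play_rows:
  series:
    - {"linear": [0, 0, 0.08], "rot": [0, 0, 0]}
    - {"linear": [0, 0, 0.16], "rot": [0, 0, 0]}
    - {"linear": [0, 0, 0.16], "rot": [0, 0, 0]}

```text
time: 9.95
ee_pos: [0.5081, -0.1867, 0.171]
eef_rot: [-2.431, -1.989, 0.0]
ft_force: [0.0, 0.3, -1.0]
finger_gap: 0.0006
finger_force: 0.0
```

The flag has emerged at about −85°, on the −y side. It needs roughly two more strokes.

Call:
play_rows:
  series:
    - {"linear": [0, 0, 0.08], "rot": [0, 0, 0]}
    - {"linear": [0, 0, 0.16], "rot": [0, 0, 0]}
    - {"linear": [0, 0, 0.16], "rot": [0, 0, 0]}

```text
time: 10.25
ee_pos: [0.5081, -0.1873, 0.1695]
eef_rot: [-2.432, -1.989, 0.0]
ft_force: [0.1, 0.2, 0.3]
finger_gap: -0.0
finger_force: 0.0
```

Call:
play_rows:
  series:
    - {"linear": [0, 0, 0.08], "rot": [0, 0, 0]}
    - {"linear": [0, 0, 0.08], "rot": [0, 0, 0]}

```text
time: 10.45
ee_pos: [0.5081, -0.1874, 0.1688]
eef_rot: [2.432, 1.988, 0.0]
ft_force: [0.6, -0.4, 0.3]
finger_gap: 0.0006
finger_force: 0.2
```

Call:
play_rows:
  series:
    - {"linear": [0, 0, 0.06], "rot": [0, 0, 0]}
    - {"linear": [0, 0, 0.06], "rot": [0, 0, 0]}

```text
time: 10.65
ee_pos: [0.5082, -0.1875, 0.1685]
eef_rot: [2.432, 1.988, 0.0]
ft_force: [-0.2, 0.4, 1.6]
finger_gap: 0.0006
finger_force: 0.7
```

Call:
play_rows:
  series:
    - {"linear": [0, 0, 0.08], "rot": [0, 0, 0]}
    - {"linear": [0, 0, 0.08], "rot": [0, 0, 0]}

```text
time: 10.85
ee_pos: [0.5083, -0.1877, 0.168]
eef_rot: [2.431, 1.988, 0.0]
ft_force: [-1.3, 0.7, 4.2]
finger_gap: 0.0008
finger_force: 2.1
```

Call:
play_rows:
  series:
    - {"linear": [0.7, 0, -0.15], "rot": [0, 0, 0]}
    - {"linear": [1.4, 0, -0.23], "rot": [0, 0, 0]}
    - {"linear": [2.1, 0, -0.25], "rot": [0, 0, 0]}

```text
time: 11.15
ee_pos: [0.5127, -0.1666, 0.1708]
eef_rot: [2.431, 1.988, 0.0]
ft_force: [-1.0, -0.8, 4.9]
finger_gap: 0.0001
finger_force: 2.8
```

Call:
play_rows:
  series:
    - {"linear": [0.7, 0, 0.03], "rot": [0, 0, 0]}
    - {"linear": [1.2, 0, 0.05], "rot": [0, 0, 0]}

```text
time: 11.35
ee_pos: [0.5151, -0.1544, 0.1702]
eef_rot: [2.431, 1.988, 0.001]
ft_force: [-1.4, -0.8, 6.1]
finger_gap: 0.0004
finger_force: 2.9
```

Call:
play_rows:
  series:
    - {"linear": [0.7, 0, 0.02], "rot": [0, 0, 0]}
    - {"linear": [1.4, 0, 0.1], "rot": [0, 0, 0]}
    - {"linear": [2.1, 0, 0.26], "rot": [0, 0, 0]}
    - {"linear": [2.3, 0, 0.32], "rot": [0, 0, 0]}

```text
time: 11.75
ee_pos: [0.5196, -0.1315, 0.1661]
eef_rot: [2.431, 1.99, 0.001]
ft_force: [1.1, 1.0, 5.6]
finger_gap: 0.0006
finger_force: 2.4
```

```bash
python3 -c "
from h import *
print(prof(shot('scene')))"
```

```text
[(-90, 67), (-85, 60), (-80, 58), (-75, 57), (-70, 56), (-65, 56), (-60, 57), (-55, 59), (-50, 71), (-45, 91), (-40, 100), (-35, 97), (-30, 80), (-25, 61), (-20, 54), (-15, 54), (-10, 54), (-5, 54), (0, 54), (5, 54), (10, 53), (15, 53), (20, 55), (25, 57), (30, 57), (35, 55), (40, 54), (45, 53), (50, 52), (55, 52), (60, 52), (65, 52), (70, 52), (75, 52), (80, 53), (85, 54), (90, 60)]
```

Call:
play_rows:
  series:
    - {"linear": [0, 0, -1.4], "rot": [0, 0, 0]}
    - {"linear": [-4, 0, -1.4], "rot": [0, 0, 0]}
    - {"linear": [-5.6, 0, -1.4], "rot": [0, 0, 0]}
    - {"linear": [-5.6, 0, -0.6], "rot": [0, 0, 0]}
    - {"linear": [-5.6, 0, -0.3], "rot": [0, 0, 0]}

```text
time: 12.3
ee_pos: [0.5072, -0.1869, 0.1676]
eef_rot: [-2.431, -1.985, 0.001]
ft_force: [-0.4, 0.4, 0.4]
finger_gap: 0.0003
finger_force: 0.0
```

Call:
play_rows:
  series:
    - {"linear": [0, 0, 0.08], "rot": [0, 0, 0]}
    - {"linear": [0, 0, 0.16], "rot": [0, 0, 0]}
    - {"linear": [0, 0, 0.16], "rot": [0, 0, 0]}

```text
time: 12.6
ee_pos: [0.5081, -0.1867, 0.1674]
eef_rot: [-2.431, -1.989, 0.0]
ft_force: [0.8, 0.5, 0.3]
finger_gap: 0.0005
finger_force: 0.0
```

Call:
play_rows:
  series:
    - {"linear": [0, 0, 0.08], "rot": [0, 0, 0]}
    - {"linear": [0, 0, 0.16], "rot": [0, 0, 0]}
    - {"linear": [0, 0, 0.16], "rot": [0, 0, 0]}

```text
time: 12.9
ee_pos: [0.5081, -0.1873, 0.1659]
eef_rot: [-2.432, -1.989, -0.0]
ft_force: [0.4, 0.8, 0.4]
finger_gap: 0.0002
finger_force: 0.0
```

Call:
play_rows:
  series:
    - {"linear": [0, 0, 0.08], "rot": [0, 0, 0]}
    - {"linear": [0, 0, 0.08], "rot": [0, 0, 0]}

```text
time: 13.1
ee_pos: [0.5082, -0.1874, 0.1654]
eef_rot: [2.432, 1.988, 0.0]
ft_force: [0.8, 1.2, 1.6]
finger_gap: 0.0003
finger_force: 0.5
```

Call:
play_rows:
  series:
    - {"linear": [0, 0, 0.08], "rot": [0, 0, 0]}
    - {"linear": [0, 0, 0.08], "rot": [0, 0, 0]}

```text
time: 13.3
ee_pos: [0.5083, -0.1877, 0.165]
eef_rot: [2.431, 1.988, 0.0]
ft_force: [-1.7, 0.0, 4.2]
finger_gap: 0.0003
finger_force: 1.8
```

Call:
play_rows:
  series:
    - {"linear": [0.7, 0, -0.15], "rot": [0, 0, 0]}
    - {"linear": [1.4, 0, -0.23], "rot": [0, 0, 0]}
    - {"linear": [2.1, 0, -0.25], "rot": [0, 0, 0]}

```text
time: 13.6
ee_pos: [0.5127, -0.1665, 0.1678]
eef_rot: [2.431, 1.988, 0.0]
ft_force: [-0.5, -0.3, 4.6]
finger_gap: -0.0
finger_force: 2.8
```

Call:
play_rows:
  series:
    - {"linear": [0.7, 0, 0.03], "rot": [0, 0, 0]}
    - {"linear": [1.2, 0, 0.05], "rot": [0, 0, 0]}

```text
time: 13.8
ee_pos: [0.5152, -0.1543, 0.1673]
eef_rot: [2.431, 1.989, 0.001]
ft_force: [-1.1, -0.4, 5.6]
finger_gap: 0.0009
finger_force: 3.0
```

```bash
python3 -c "
from h import *
print(prof(shot('scene'),lo=-50,hi=20))"
```

```text
[(-50, 54), (-45, 54), (-40, 54), (-35, 54), (-30, 54), (-25, 56), (-20, 68), (-15, 92), (-10, 102), (-5, 96), (0, 74), (5, 56), (10, 52), (15, 51), (20, 51)]
```

Call:
play_rows:
  series:
    - {"linear": [0.5, 0, 0.01], "rot": [0, 0, 0]}
    - {"linear": [1.0, 0, 0.04], "rot": [0, 0, 0]}
    - {"linear": [1.0, 0, 0.04], "rot": [0, 0, 0]}

```text
time: 14.15
ee_pos: [0.5171, -0.1442, 0.1665]
eef_rot: [2.431, 1.99, 0.002]
ft_force: [1.2, 1.7, 5.6]
finger_gap: 0.0004
finger_force: 2.7
```

Call:
play_rows:
  series:
    - {"linear": [0, 0, -0.3], "rot": [0, 0, 0]}
    - {"linear": [0, 0, -2], "rot": [0, 0, 0]}
    - {"linear": [-3, 0, -5], "rot": [0, 0, 0]}
    - {"linear": [-7, 0, -9], "rot": [0, 0, 0]}
    - {"linear": [-7.5, 0, -9], "rot": [0, 0, 0]}

```text
time: 14.65
ee_pos: [0.5028, -0.2221, 0.2602]
eef_rot: [2.429, 1.981, 0.002]
ft_force: [0.4, 0.2, 0.2]
finger_gap: 0.0005
finger_force: 0.0
```

Call:
play_rows:
  series:
    - {"linear": [0, 0, 0], "rot": [0, 0, 0]}
    - {"linear": [0, 0, 0], "rot": [0, 0, 0]}

```text
time: 14.85
ee_pos: [0.501, -0.2177, 0.2539]
eef_rot: [-2.43, -1.986, 0.001]
ft_force: [0.5, 0.0, -0.7]
finger_gap: 0.0006
finger_force: 0.0
```

```bash
python3 -c "
from h import *
p=prof(shot('scene'),lo=-30,hi=30,st=3);print(p);a=np.array(p,float);w=np.clip(a[:,1]-60,0,None);print((a[:,0]*w).sum()/w.sum())
c=shot('wrist');np.savez('w2.npz',**c)
to((0,0,0),1.4)
u=pix(c,AX+[0,0,.042]);print(u)
x,y=int(u[0]),int(u[1]);cv2.imwrite('pics/w2.png',cv2.resize(c['frame'][y-50:y+50,x-50:x+50,::-1],None,fx=6,fy=6,interpolation=2));print(x,y)"
```

```text
[(-30, 54), (-27, 54), (-24, 53), (-21, 53), (-18, 53), (-15, 57), (-12, 65), (-9, 78), (-6, 90), (-3, 98), (0, 100), (3, 99), (6, 90), (9, 77), (12, 64), (15, 57), (18, 54), (21, 53), (24, 53), (27, 53), (30, 52)]
-0.08144796380090498
t 14.95 at [ 0.501  -0.2172  0.2537] F [ 0.11  0.18 -0.84] lin cm [ 11.35 -53.32  25.57] rot [-0.003 -0.002 -0.028]
[258.28981376 137.89675638]
258 137
```

View pics/w2.png

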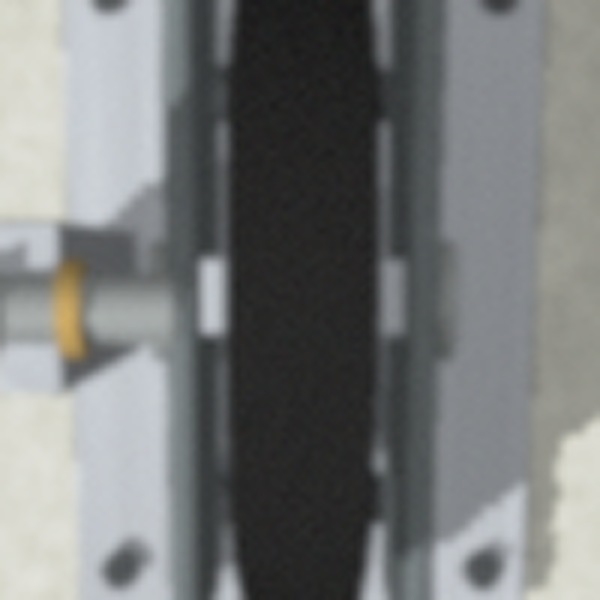

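The wrist crop shows the flag sticking out on both sides of the tyre, centred at row ≈297. The barrel axis extrapolates to row ≈307 there, so I'll check the difference numerically.

```bash
python3 -c "
from h import *
c=np.load('w2.npz')
f=lambda u,v,z:(lambda p:((p-AX)@RX*1e3,(p-AX)@RY*1e3))(onz(c,(208+(u+.5)/6-.5,87+(v+.5)/6-.5),z))
for n,a in dict(flagL=(213,297,.156),flagR=(395,297,.156),bar1=(170,309,.153),bar2=(100,312,.153),hTL=(108,0,.012),hTR=(499,0,.012),hBL=(122,570,.012),hBR=(484,572,.012)).items(): print(n,np.round(f(*a),1))
print(pix(c,AX))
s=shot('top');print([np.round(d['rect'],0) for d in optics.masks_of(s,'panel')])
cv2.imwrite('pics/t.png',cv2.resize(s['frame'][185:275,170:235,::-1],None,fx=6,fy=6,interpolation=2))
to((.502,.145,.25),np.radians(78.8))
"
```

```text
flagL [-15.3   2.1]
flagR [15.2  2. ]
bar1 [-22.8   0.1]
bar2 [-34.7  -0.3]
hTL [-47.7  70.1]
hTR [48.2 69.6]
hBL [-48.5 -72.2]
hBR [ 47.7 -73.1]
[258.24095823 136.79624547]
[array([194., 192., 228., 221.]), array([178., 236., 216., 264.])]
t 15.05 at [ 0.5013 -0.2175  0.2543] F [0.28 0.07 0.04] lin cm [35.55 -7.09  0.5 ] rot [-0.002 -0.001 -0.003]
```

Averaging both views, the flag is about 2–3 mm past the top toward +y. I'll nudge it back.

```bash
python3 -c "
from h import *
to((.5143,-.1585,.172),np.radians(78.8))"
```

```text
t 15.05 at [ 0.5013 -0.2175  0.2543] F [0.28 0.07 0.04] lin cm [6.03 0.13 8.24] rot [-0.002 -0.001 -0.003]
```

Call:
play_rows:
  series:
    - {"linear": [4, 0.1, 3], "rot": [0, 0, 0]}
    - {"linear": [6.0, 0.1, 6], "rot": [0, 0, 0]}
    - {"linear": [6.0, 0.1, 7.6], "rot": [0, 0, 0]}
    - {"linear": [6.0, 0.1, 8.1], "rot": [0, 0, 0]}
    - {"linear": [6.0, 0.1, 8.2], "rot": [0, 0, 0]}

```text
time: 15.55
ee_pos: [0.5143, -0.1597, 0.1732]
eef_rot: [-2.43, -1.988, 0.001]
ft_force: [1.0, 0.6, -0.3]
finger_gap: 0.0002
finger_force: 0.0
```

Call:
play_rows:
  series:
    - {"linear": [0, 0, 0.0], "rot": [0, 0, 0]}
    - {"linear": [0, 0, 0.1], "rot": [0, 0, 0]}
    - {"linear": [0, 0, 0.2], "rot": [0, 0, 0]}
    - {"linear": [0, 0, 0.25], "rot": [0, 0, 0]}
    - {"linear": [0, 0, 0.25], "rot": [0, 0, 0]}

```text
time: 16.05
ee_pos: [0.5147, -0.1603, 0.1716]
eef_rot: [2.432, 1.988, 0.0]
ft_force: [0.7, 0.5, -0.8]
finger_gap: 0.0005
finger_force: 0.0
```

Call:
play_rows:
  series:
    - {"linear": [0, 0, 0.08], "rot": [0, 0, 0]}
    - {"linear": [0, 0, 0.08], "rot": [0, 0, 0]}

```text
time: 16.25
ee_pos: [0.5146, -0.1602, 0.1706]
eef_rot: [-2.432, -1.988, 0.0]
ft_force: [-0.1, -0.7, 0.3]
finger_gap: 0.0006
finger_force: 0.0
```

Call:
play_rows:
  series:
    - {"linear": [0, 0, 0.08], "rot": [0, 0, 0]}
    - {"linear": [0, 0, 0.08], "rot": [0, 0, 0]}

```text
time: 16.45
ee_pos: [0.5145, -0.1601, 0.1697]
eef_rot: [-2.432, -1.989, 0.0]
ft_force: [0.6, 0.7, 0.1]
finger_gap: 0.0004
finger_force: 0.0
```

Call:
play_rows:
  series:
    - {"linear": [0, 0, 0.08], "rot": [0, 0, 0]}
    - {"linear": [0, 0, 0.16], "rot": [0, 0, 0]}
    - {"linear": [0, 0, 0.16], "rot": [0, 0, 0]}

```text
time: 16.75
ee_pos: [0.5145, -0.1601, 0.1681]
eef_rot: [-2.432, -1.988, 0.0]
ft_force: [0.6, 0.3, 0.1]
finger_gap: 0.0005
finger_force: 0.0
```

Call:
play_rows:
  series:
    - {"linear": [0, 0, 0.06], "rot": [0, 0, 0]}
    - {"linear": [0, 0, 0.06], "rot": [0, 0, 0]}

```text
time: 16.95
ee_pos: [0.5146, -0.1601, 0.1676]
eef_rot: [-2.432, -1.989, 0.0]
ft_force: [0.7, 0.1, -0.7]
finger_gap: 0.0007
finger_force: 0.0
```

Call:
play_rows:
  series:
    - {"linear": [0, 0, 0.08], "rot": [0, 0, 0]}
    - {"linear": [0, 0, 0.08], "rot": [0, 0, 0]}

```text
time: 17.15
ee_pos: [0.5148, -0.1602, 0.1673]
eef_rot: [2.432, 1.988, 0.0]
ft_force: [-0.8, 0.7, 3.2]
finger_gap: 0.0005
finger_force: 1.3
```

Call:
play_rows:
  series:
    - {"linear": [0, 0, 0.06], "rot": [0, 0, 0]}
    - {"linear": [0, 0, 0.06], "rot": [0, 0, 0]}

```text
time: 17.35
ee_pos: [0.5149, -0.1603, 0.167]
eef_rot: [2.432, 1.988, 0.001]
ft_force: [-1.4, 1.7, 4.8]
finger_gap: 0.0005
finger_force: 2.6
```

Call:
play_rows:
  series:
    - {"linear": [-0.2, 0, 0], "rot": [0, 0, 0]}
    - {"linear": [-0.35, 0, 0], "rot": [0, 0, 0]}
    - {"linear": [-0.35, 0, 0], "rot": [0, 0, 0]}

```text
time: 17.65
ee_pos: [0.5143, -0.1637, 0.1671]
eef_rot: [2.432, 1.988, 0.001]
ft_force: [-1.2, 1.4, 6.4]
finger_gap: 0.0004
finger_force: 2.7
```

Call:
play_rows:
  series:
    - {"linear": [0, 0, -0.3], "rot": [0, 0, 0]}
    - {"linear": [0, 0, -2], "rot": [0, 0, 0]}
    - {"linear": [-3, 0, -5], "rot": [0, 0, 0]}
    - {"linear": [-5.5, 0, -9], "rot": [0, 0, 0]}
    - {"linear": [-5.5, 0, -9], "rot": [0, 0, 0]}

```text
time: 18.15
ee_pos: [0.5049, -0.2213, 0.2622]
eef_rot: [2.427, 1.979, 0.004]
ft_force: [0.6, -1.1, 0.3]
finger_gap: 0.0004
finger_force: 0.0
```

Call:
play_rows:
  series:
    - {"linear": [0, 0, 0], "rot": [0, 0, 0]}
    - {"linear": [0, 0, 0], "rot": [0, 0, 0]}
    - {"linear": [0, 0, 0], "rot": [0, 0, 0]}

```text
time: 18.45
ee_pos: [0.5023, -0.2164, 0.2543]
eef_rot: [-2.429, -1.988, 0.001]
ft_force: [0.3, -0.5, -0.3]
finger_gap: 0.0001
finger_force: 0.0
```

```bash
python3 -c "
from h import *
p=prof(shot('scene'),lo=-30,hi=30,st=3);a=np.array(p,float);w=np.clip(a[:,1]-60,0,None);print((a[:,0]*w).sum()/w.sum())
c=shot('wrist');np.savez('w3.npz',**c)
u=pix(c,AX+[0,0,.042]);x,y=int(u[0]),int(u[1]);cv2.imwrite('pics/w3.png',cv2.resize(c['frame'][y-50:y+50,x-50:x+50,::-1],None,fx=6,fy=6,interpolation=2));print(x,y)
to((.502,.145,.25),np.radians(78.8))"
```

```text
-2.9166666666666665
256 138
t 18.55 at [ 0.5026 -0.2166  0.2548] F [ 0.71  1.27 -0.76] lin cm [35.43 -7.21  0.54] rot [-0.002 -0.001 -0.004]
```

View pics/w3.png

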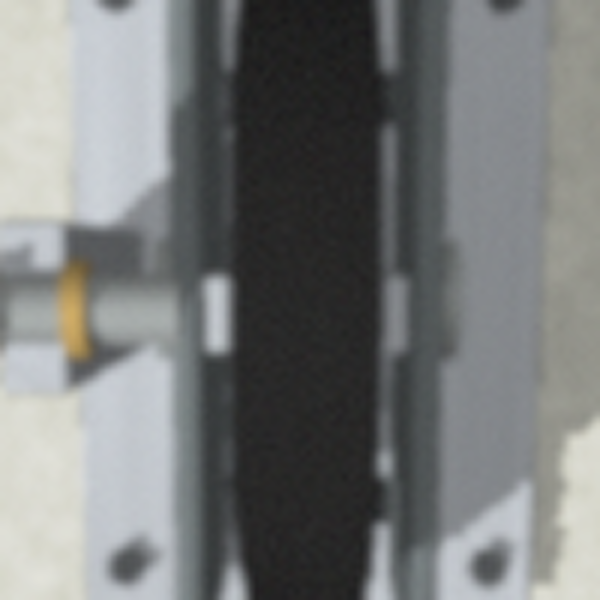

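View pics/t.png

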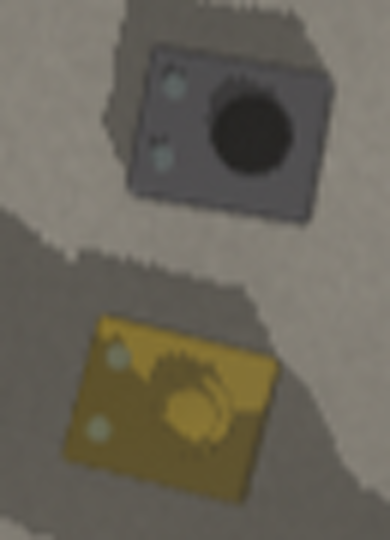

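The flag is now centred at row 313, against the barrel axis at ≈310, so it is aligned. The button is black, on the grey box, at top px ≈(211.5,207). I'll move over to it.

Call:
play_rows:
  series:
    - {"linear": [4, -0.7, 0], "rot": [0, 0, 0]}
    - {"linear": [9, -1.5, 0], "rot": [0, 0, 0]}
    - {"linear": [14, -2.3, 0], "rot": [0, 0, 0]}
    - {"linear": [18, -3, 0], "rot": [0, 0, 0]}
    - {"linear": [21, -3.4, 0], "rot": [0, 0, 0]}

```text
time: 19.05
ee_pos: [0.5107, -0.0021, 0.2557]
eef_rot: [-2.429, -1.991, 0.0]
ft_force: [0.2, -0.3, -0.1]
finger_gap: 0.0002
finger_force: 0.0
```

Call:
play_rows:
  series:
    - {"linear": [5, -0.8, 0], "rot": [0, 0, 0]}
    - {"linear": [9.3, -1.5, 0], "rot": [0, 0, 0]}
    - {"linear": [9.3, -1.5, 0], "rot": [0, 0, 0]}
    - {"linear": [9.3, -1.5, 0], "rot": [0, 0, 0]}

```text
time: 19.45
ee_pos: [0.5147, 0.0902, 0.2557]
eef_rot: [-2.429, -1.991, 0.002]
ft_force: [0.5, -0.5, -0.5]
finger_gap: 0.0008
finger_force: 0.0
```

```bash
python3 -c "
from h import *
c=shot('wrist');np.savez('w4.npz',**c)
cv2.imwrite('pics/w4.png',cv2.resize(c['frame'][:260,100:420,::-1],None,fx=2.3,fy=2.3,interpolation=2))
to((0,0,0),1.4);t=shot('top');print(onz(t,(211.5,207),.055))"
```

```text
t 19.5 at [0.5149 0.0892 0.2557] F [ 0.97  0.4  -0.48] lin cm [-18.93 -48.68  25.62] rot [-0.001  0.001 -0.029]
[0.52743795 0.15107019 0.055     ]
```

View pics/w4.png

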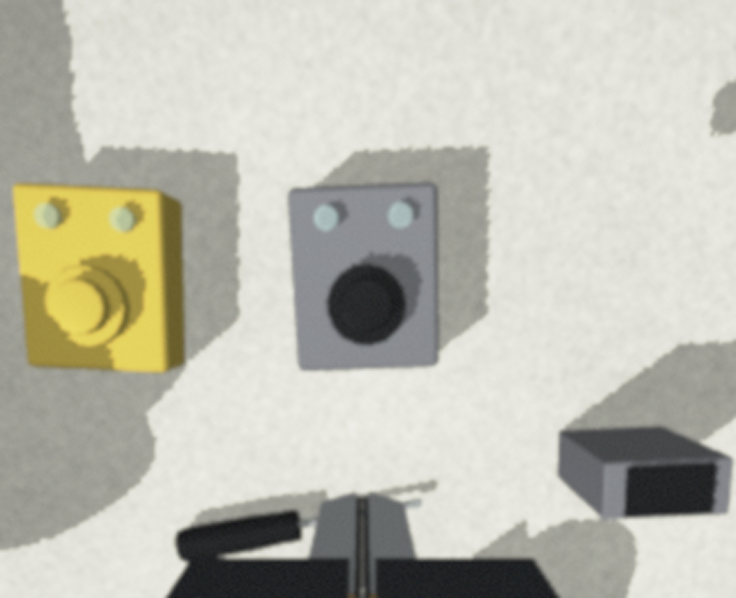

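The wrist view shows the grey box's button at (366,304) in the crop, which is px ≈(259,132). The yellow look-alike is to its left.

```bash
python3 -c "
from h import *
c=np.load('w4.npz')
p=onz(c,(258.9,132),.06);print(p);to((p[0],p[1],.075),np.radians(78.8))"
```

```text
[0.53000405 0.15183686 0.06      ]
t 19.55 at [0.515  0.0886 0.2559] F [ 0.   -0.15  0.53] lin cm [ 6.5   0.22 18.08] rot [-0.001  0.    -0.005]
```

Call:
play_rows:
  series:
    - {"linear": [3.5, 0.1, 3], "rot": [0, 0, 0]}
    - {"linear": [6.4, 0.2, 6.5], "rot": [0, 0, 0]}
    - {"linear": [6.4, 0.2, 11], "rot": [0, 0, 0]}
    - {"linear": [6.4, 0.2, 15], "rot": [0, 0, 0]}
    - {"linear": [6.4, 0.2, 17], "rot": [0, 0, 0]}

```text
time: 20.05
ee_pos: [0.5275, 0.15, 0.0821]
eef_rot: [-2.432, -1.984, 0.008]
ft_force: [-0.9, -0.0, 0.4]
finger_gap: 0.0005
finger_force: 0.0
```

Call:
play_rows:
  series:
    - {"linear": [0, 0, 0.4], "rot": [0, 0, 0]}
    - {"linear": [0, 0, 0.8], "rot": [0, 0, 0]}
    - {"linear": [0, 0, 1.0], "rot": [0, 0, 0]}
    - {"linear": [0, 0, 1.0], "rot": [0, 0, 0]}

```text
time: 20.45
ee_pos: [0.5309, 0.1513, 0.0776]
eef_rot: [2.432, 1.987, 0.003]
ft_force: [0.1, -0.3, -1.0]
finger_gap: 0.0002
finger_force: 0.0
```

Call:
play_rows:
  series:
    - {"linear": [0, 0, 0.2], "rot": [0, 0, 0]}
    - {"linear": [0, 0, 0.4], "rot": [0, 0, 0]}
    - {"linear": [0, 0, 0.4], "rot": [0, 0, 0]}

```text
time: 20.75
ee_pos: [0.5298, 0.1516, 0.0723]
eef_rot: [2.432, 1.989, 0.0]
ft_force: [0.1, -0.4, 0.6]
finger_gap: 0.0007
finger_force: 0.0
```

Call:
play_rows:
  series:
    - {"linear": [0, 0, 0.3], "rot": [0, 0, 0]}
    - {"linear": [0, 0, 0.6], "rot": [0, 0, 0]}
    - {"linear": [0, 0, 0.8], "rot": [0, 0, 0]}
    - {"linear": [0, 0, 0.8], "rot": [0, 0, 0]}

```text
time: 21.15
ee_pos: [0.53, 0.1516, 0.0644]
eef_rot: [2.432, 1.989, 0.0]
ft_force: [-0.5, 0.2, 2.8]
finger_gap: 0.0007
finger_force: 1.5
```

Call:
play_rows:
  series:
    - {"linear": [0, 0, 0.2], "rot": [0, 0, 0]}
    - {"linear": [0, 0, 0.4], "rot": [0, 0, 0]}
    - {"linear": [0, 0, 0.4], "rot": [0, 0, 0]}

```text
time: 21.45
ee_pos: [0.5301, 0.1516, 0.0612]
eef_rot: [-2.432, -1.989, 0.0]
ft_force: [-2.9, -0.2, 8.9]
finger_gap: 0.0002
finger_force: 4.5
```

Call:
play_rows:
  series:
    - {"linear": [0, 0, 0.2], "rot": [0, 0, 0]}
    - {"linear": [0, 0, 0.2], "rot": [0, 0, 0]}
    - {"linear": [0, 0, 0.2], "rot": [0, 0, 0]}

```text
time: 21.75
ee_pos: [0.5302, 0.1516, 0.0609]
eef_rot: [-2.431, -1.989, 0.001]
ft_force: [-7.7, -1.2, 20.2]
finger_gap: 0.0006
finger_force: 10.2
```

Call:
play_rows:
  series:
    - {"linear": [0, 0, -1], "rot": [0, 0, 0]}
    - {"linear": [0, 0, -4], "rot": [0, 0, 0]}
    - {"linear": [0, 0, -8], "rot": [0, 0, 0]}
    - {"linear": [0, 0, -12], "rot": [0, 0, 0]}
    - {"linear": [0, 0, -12], "rot": [0, 0, 0]}

```text
time: 22.25
ee_pos: [0.5335, 0.1519, 0.1844]
eef_rot: [2.427, 1.984, 0.015]
ft_force: [-0.0, 1.2, 0.4]
finger_gap: 0.0001
finger_force: 0.0
```

```bash
python3 -c "
from h import *
p=prof(shot('scene'),lo=-30,hi=30,st=3);a=np.array(p,float);w=np.clip(a[:,1]-60,0,None);print((a[:,0]*w).sum()/w.sum())
to((0,0,0),1.4)"
```

```text
-2.835616438356164
t 22.3 at [0.5317 0.1517 0.1811] F [ 0.54 -0.05 -0.72] lin cm [-25.45 -49.2   17.78] rot [ 0.006 -0.002 -0.029]
```

```bash
python3 -c "
from h import *
print(hand_in())"
```

```text
the job is handed in; nothing more can be done
None
```

I set the wheel with the flag at the top to within about 2 mm by the camera views (tolerance 5 mm), then pressed the button to its stop and released it, and handed in the job at 22 s; `hand_in()` returned no verdict.

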